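# Close up the machinist's chest

## Task

Close up the small grey tool chest before the grinding starts: with the fingertips push both of its open drawers fully home, and only then press the lid down until it is fully shut (the lid locks the drawers, so it goes last). Ease the lid down without slamming it, do not pull the drawers out or raise the lid farther, grip nothing, and leave the things standing around the chest where they are.

Things in the scene. Friction and masses are not known exactly. Their poses are not given: they have to be found in the camera images.
- chest: small grey steel machinist's chest fixed on the bench, 160 mm deep (its x) by 330 mm wide (its y), 82 mm tall without the lid, 90 mm with the lid shut. Origin at the centre of its underside; its x axis points level from its front (drawers) to its back (lid hinge), z up. Two drawers side by side in its front, a shallow tray above them under the lid
- drawer_left_bar (a point): the bar pull of the left drawer (the chest's +y half, centre 80 mm from the middle): point at the middle of the bar's outer face (the face looking to the robot), 39 mm above the bench. The bar is 70 mm long across the drawer, 12 mm tall and 10 mm thick; behind it is a 17 mm gap and then the drawer front, 150 mm wide and 47 mm tall. Shut, the bar's outer face stands 27 mm in front of the chest's front
- drawer_right_bar (a point): the bar pull of the right drawer (the chest's -y half, centre 80 mm from the middle): point at the middle of the bar's outer face (the face looking to the robot), 39 mm above the bench. The bar is 70 mm long across the drawer, 12 mm tall and 10 mm thick; behind it is a 17 mm gap and then the drawer front, 150 mm wide and 47 mm tall. Shut, the bar's outer face stands 27 mm in front of the chest's front
- drawer_left (a joint): how far the left drawer is out, m: 0 = fully home (stop), grows as it comes out towards the chest's own -x; starts 0.025 to 0.06; light friction of about 2 N, stays where it is left
- drawer_right (a joint): how far the right drawer is out, m: 0 = fully home (stop), grows as it comes out towards the chest's own -x; starts 0.025 to 0.06; light friction of about 2 N, stays where it is left
- lid_hinge (a point): middle of the lid's hinge line, at the top of the chest's back: 80 mm along +x of the chest's origin, 82 mm above the bench; the hinge line runs along the chest's y
- lid_edge (a point): middle of the lid's free edge, on its outer (upper) face: 162 mm from the hinge along the lid and 8 mm out from the hinge's plane (lid 8 mm thick, 330 mm wide, plain flat outer face; a small steel tab hangs at the edge)
- lid (a joint): lid angle, rad: 0 = shut and level, grows as the free edge swings up and back about the hinge; starts 0.75 to 1.0, so that the outer face looks up and away from the robot. A stiff hinge holds it at any angle; pressing its outer face near the free edge with 2 to 6 N swings it down
- jar: a small closed amber jar, 44 mm diameter, 50 mm tall, standing in front of the chest between the two drawers (about 50 mm or more in front of their bars); bystander, origin at the centre of its underside
- mug: white mug, 80 mm diameter, 90 mm tall, left of the chest; bystander, origin at the centre of its underside
- screwdriver: screwdriver, 200 mm long, lying to the left in front; bystander
- offcut: wooden offcut 120 x 60 x 40 mm, lying to the right in front; bystander, origin at the centre of its underside
- tape: roll of paper tape lying flat, 100 mm diameter, 48 mm tall, right of the chest; bystander, origin at the centre of its underside
- glue: white bottle, 56 mm diameter, 150 mm tall, standing right of the chest beside it; bystander, origin at the centre of its underside
- chuck: steel drill chuck, 44 mm diameter, 60 mm tall, standing just beyond the far side of the chest; bystander, origin at the centre of its underside

How it is judged:
By the outcome, as a careful person would: the job done as asked, in the order asked, and still so for the second after the job is handed in, with the robot touching nothing.
It also fails if it takes over 51 s, if anything falls off the work surface, if the arm or the gripper's body presses on something with over 40 N, if the wrist force passes 120 N, or if a joint passes its speed limit or range.

## Robot

A 6-joint arm with a two-finger parallel gripper is mounted at the origin on the work surface. World frame = base frame: x ahead of the robot, y to its left, z up, the work surface at z = 0. Lengths are in m, angles in degrees, forces in N, time in s.
With the tool pointing down it reaches from about 0.275 to 0.775 m from the base axis. Payload 14.6 kg.
Tool frame: the origin (TCP) lies at the very end of the fingers, on their centre line; the grasp point (between the pads) lies 19 mm behind it; z points along the fingers, y is the line along which they close (so a half turn about z gives the same grasp; the last joint's range is limited). The gripper opens to 85 mm and grips with 20 to 120 N. Pads are 22 mm wide; open, the fingers measure 114 mm over their backs; the gripper's body (76 mm by 85 mm) begins 54 mm behind the grasp point. The pads swing forward as they close: fully open they stand 13 mm farther back than shut.
Start: joints at [-79.716, 15.075, -2.767, 72.158, 0, 81.102], TCP at [0.172, -0.496, 0.231] pointing down, gripper open.
Joint ranges: [-151.79, 151.79], [-50.71, 97.33], [-67.44, 78.34], [-121.81, 120.89], [-77.56, 73.72], [-180, 180]. Speed limits (degrees/s): [108.29, 108.29, 147.25, 159.86, 180, 180].

## Interface

Orientations are given as [roll, pitch, yaw] about the fixed x, y, z axes, in that order (R = Rz(yaw) Ry(pitch) Rx(roll)).
In Python, from station import get_obs, grab_frame, camera_info, finish_job gives the robot as it stands.
- The arm moves only by the shell command python3 -m inch 'ROWS' [FORCE]. ROWS is JSON, a list of rows, each a list of 3 entries, a list of its own where there are three numbers: the closure, from 0 (fully open) to 1 (shut), then the shift along the tool's x, y, z in m, then the turn, a rotation vector about the tool's x, y, z in rad. In form: [[fingers, [dx, dy, dz], [rx, ry, rz]], ...]. A call has 1 to 5 rows; each row is the pose to reach, as a shift and turn from the pose commanded when the call began, along the tool's axes at that moment; what a row does not reach only later rows make up. A row lasts 1/12 s, in which the tool goes at most 41.7 mm and 7.16 degrees, less where a joint would pass 70% of its speed; a pose out of reach is approached as far as the arm can. A call with a gripper value outside its range is refused whole. The fingers move at their own pace and stop on an object; FORCE is the grip in N (left out, the last holds). Time passes only in rows, so rows that repeat a pose let the fingers close. It gives the time, the measured TCP pose, the force, the opening and the grip force at its end, in the units of the state.
- get_obs(): the state, without advancing time (a new reading comes with each control period).
- grab_frame(name): name is "side" or "top"; returns the picture (420x560x3 uint8, red, green, blue); there is no depth.
- camera_info(name): a dict with "fx", "fy", "cx", "cy" (pixels), "cam_to_world" (4x4, takes a point from camera to world coordinates). Camera axes: x right, y down, z forward; pixel columns grow to the right and rows downward; lengths in m; the calibration is good to about 2 mm. A picture is of the moment at which its call begins. camera_info takes no time and is no camera call.
- finish_job(): hands the job in; it is judged then, once.
The state is a dict: "t": time; "joint_positions": joint angles; "dq": joint speeds; "tau": joint torques, N m; "tcp_pos": TCP position; "eef_rot": TCP orientation; "contact_force": force on the tool from outside, world axes, zero at the start; "wrist_torque": the same for the moment, N m; "finger_gap": finger opening in m; "grasp_force": force on a finger pad.
Only numpy, scipy, OpenCV 4.12 (cv2) and the standard library are available. Lean on these libraries where they do the work, as an engineer would, in place of code of your own. Each camera call takes 0.05 s, during which the arm holds its last target. There are 200 camera calls.

## Working session

There is one attempt and no reset: what is moved stays moved. The work goes in short steps, Python scripts to look and compute and a shell command to move; the robot and the scene stay as the last step left them, time stands still between calls to the robot, and variables do not carry over. Pictures are saved under pics/ and viewed, at most 10 in all, crops included, and the job is handed in when it is done.

```bash
mkdir -p pics; ls; python3 - <<'E'
from station import *
import cv2,numpy as np
for n in("side","top"):
    f=grab_frame(n); cv2.imwrite(f"pics/{n}0.png",f[:,:,::-1]); c=camera_info(n); print(n,c["fx"],c["cx"],c["cy"],np.round(c["cam_to_world"],3).tolist())
o=get_obs();print(o)
E
```

```text
pics
side 418.4084774695636 280.46276123931506 206.1432423551922 [[-0.995, -0.077, 0.058, 0.538], [-0.096, 0.759, -0.644, 0.586], [0.005, -0.646, -0.763, 0.761], [0.0, 0.0, 0.0, 1.0]]
top 518.1602797549782 271.9876819872457 210.4002737145058 [[0.009, -0.999, 0.054, 0.539], [-1.0, -0.008, 0.005, 0.023], [-0.005, -0.054, -0.999, 1.288], [0.0, 0.0, 0.0, 1.0]]
{'t': 0.1, 'joint_positions': array([-7.97159813e+01,  1.50959923e+01, -2.79995857e+00,  7.21595531e+01,
        5.43305004e-04,  8.11016157e+01]), 'dq': array([-0.03813471,  0.04261837,  0.08091738, -0.00433827, -0.1118117 ,
        0.06174104]), 'tau': array([ 2.56188701e-03, -6.38576102e+01,  3.85065722e+01,  1.00081033e-02,
       -2.41505686e-04,  9.97729302e-06]), 'tcp_pos': array([ 0.17245143, -0.49559943,  0.23087519]), 'eef_rot': array([-1.79945248e+02, -9.12224809e-03,  1.91823985e+01]), 'contact_force': array([ 0.30615143,  0.26340713, -0.08748167]), 'wrist_torque': array([ 0.04912858, -0.02837869,  0.03842656]), 'grasp_force': 0.0, 'finger_gap': 0.08573778655071841}
```

View pics/side0.png

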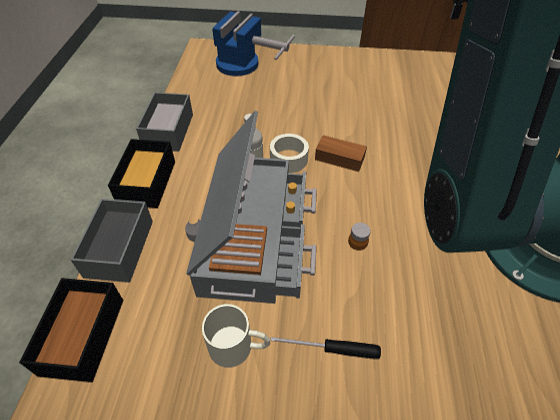

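View pics/top0.png

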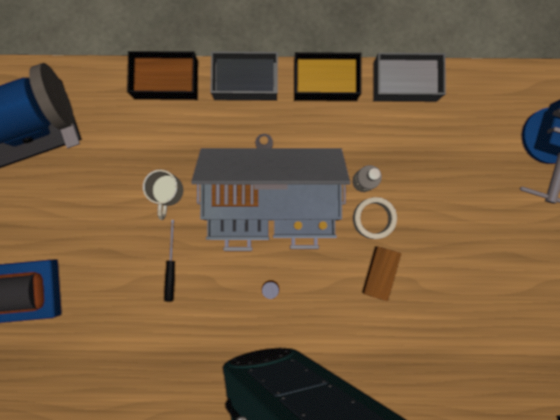

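The side view shows the lid up, with the drawer bars at about (312,201) and (312,260) and the jar at (360,235). In the top view the chest is almost square to the robot, with bars at (238,244) and (304,243), the jar at (270,290), and the lid edge along row 150–183. I'll enlarge both for exact points.

```bash
python3 - <<'E'
import cv2
a=cv2.imread("pics/top0.png")[135:305,185:355]; b=cv2.imread("pics/side0.png")[105:305,180:380]
cv2.imwrite("pics/c.png",cv2.hconcat([cv2.resize(a,(400,400),interpolation=2),cv2.resize(b,(400,400),interpolation=2)]))
E
```

```text
(no output)
```

View pics/c.png

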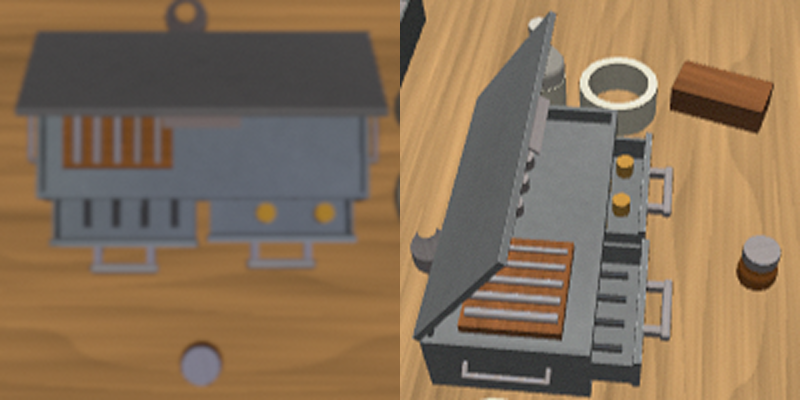

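```bash
cat >h.py <<'E'
from station import *
import numpy as np
def ray(n,u,v):
    c=camera_info(n);T=np.array(c["cam_to_world"]);d=T[:3,:3]@[(u-c["cx"])/c["fx"],(v-c["cy"])/c["fy"],1];return T[:3,3],d/np.linalg.norm(d)
def plane(n,u,v,z):
    o,d=ray(n,u,v);return o+d*(z-o[2])/d[2]
def tri(p,q):
    a,b=ray(*p);c,d=ray(*q);s=np.linalg.lstsq(np.c_[b,-d],c-a,rcond=None)[0];x,y=a+b*s[0],c+d*s[1];return (x+y)/2,np.linalg.norm(x-y)
E
python3 - <<'E'
from h import *
np.set_printoptions(precision=4,suppress=True)
t=lambda u,v:("top",185+u*.425,135+v*.425)
s=lambda u,v:("side",180+(u-400)*.5,105+v*.5)
for n,p,z in[("Lbar",t(93,271),.039),("Lbar",t(157,271),.039),("Rbar",t(249,267),.039),("Rbar",t(314,267),.039),("front+y",t(42,198),.082),("front-y",t(368,200),.082),("hinge",t(38,32),.09),("hinge",t(365,34),.09),("jar",t(201,364),.05),("drawL f",t(125,245),.055),("drawR f",t(282,239),.055),
 ("sLbar",s(671,336),.039),("sLbar",s(671,282),.039),("sRbar",s(671,214),.039),("sRbar",s(671,169),.039),("sfront+y",s(592,352),.082),("sfront-y",s(616,112),.082),("chestb+y",s(432,343),.082)]: print(n,plane(*p,z))
print(tri(t(17,111),s(505,263)),tri(t(387,112),s(553,12)))
E
```

```text
Lbar [0.5094 0.1433 0.039 ]
Lbar [0.51   0.0779 0.039 ]
Rbar [ 0.5149 -0.016   0.039 ]
Rbar [ 0.5155 -0.0824  0.039 ]
front+y [0.5821 0.1907 0.082 ]
front-y [ 0.5829 -0.1318  0.082 ]
hinge [0.7463 0.1962 0.09  ]
hinge [ 0.7468 -0.1276  0.09  ]
jar [0.4171 0.0321 0.05  ]
drawL f [0.5363 0.1098 0.055 ]
drawR f [ 0.5437 -0.0486  0.055 ]
sLbar [0.5068 0.144  0.039 ]
sLbar [0.5095 0.0787 0.039 ]
sRbar [ 0.5134 -0.0136  0.039 ]
sRbar [ 0.5163 -0.0819  0.039 ]
sfront+y [0.5806 0.1946 0.082 ]
sfront-y [ 0.5855 -0.1262  0.082 ]
chestb+y [0.7296 0.1999 0.082 ]
(array([0.6526, 0.1957, 0.2129]), np.float64(0.0034625090677975986)) (array([ 0.6556, -0.1313,  0.2156]), np.float64(0.0004181482579579755))
```

```bash
python3 -m inch '[[1,[0.16,-0.12,0],[0,0,-0.618]],[1,[0.16,-0.12,0],[0,0,-0.618]],[1,[0.16,-0.12,0],[0,0,-0.618]],[1,[0.16,-0.12,0],[0,0,-0.618]],[1,[0.16,-0.12,0],[0,0,-0.618]]]' 20
python3 -m inch '[[1,[0.2,-0.01,0],[0,0,-0.618]],[1,[0.2,-0.01,0],[0,0,-0.618]],[1,[0.2,-0.01,0],[0,0,-0.618]],[1,[0.2,-0.01,0],[0,0,-0.618]],[1,[0.2,-0.01,0],[0,0,-0.618]]]'
```

```text
t: 0.52
tcp_pos: [0.2849, -0.3274, 0.2312]
eef_rot: [-180.0, -0.0, 55.0]
contact_force: [-0.2, -0.9, 0.0]
finger_gap: 0.0254
grasp_force: 0.0
t: 0.93
tcp_pos: [0.3926, -0.1586, 0.2313]
eef_rot: [180.0, -0.0, 90.4]
contact_force: [1.8, -0.8, 0.5]
finger_gap: 0.0001
grasp_force: 0.0
```

```bash
python3 -m inch '[[1,[0.109,0.067,0],[0,0,0]],[1,[0.109,0.067,0],[0,0,0]],[1,[0.109,0.067,0.03],[0,0,0]],[1,[0.109,0.067,0.07],[0,0,0]],[1,[0.109,0.067,0.1],[0,0,0]]]'
python3 -m inch '[[1,[0,0,0.04],[0,0,0]],[1,[0,0,0.07],[0,0,0]],[1,[0,0,0.1],[0,0,0]],[1,[0,0,0.1],[0,0,0]],[1,[0,0,0.1],[0,0,0]]]'
python3 - <<'E'
from h import *
import cv2
cv2.imwrite("pics/s1.png",cv2.resize(grab_frame("side")[105:305,180:440,::-1],None,fx=2.5,fy=2.5))
E
```

```text
t: 1.35
tcp_pos: [0.46, -0.0499, 0.1299]
eef_rot: [179.9, 0.0, 90.2]
contact_force: [0.3, -0.1, -0.4]
finger_gap: 0.0002
grasp_force: 0.0
t: 1.77
tcp_pos: [0.4581, -0.0519, 0.031]
eef_rot: [-179.8, -0.0, 90.0]
contact_force: [0.0, -0.8, 1.0]
finger_gap: 0.0
grasp_force: 0.0
```

View pics/s1.png

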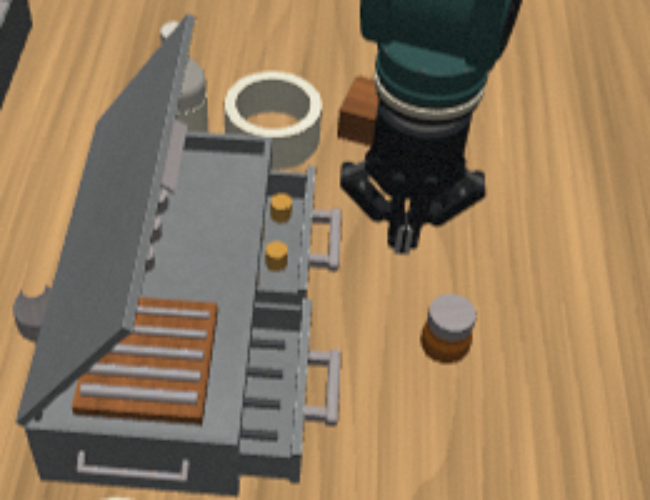

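Both fingers hang at (0.458,-0.052), but the linkage knuckles stick out towards the chest (px 355,175). I'll turn another 90° so they spread along y instead, then push the right drawer.

```bash
for i in 1 2 3; do python3 -m inch '[[1,[0,0,0],[0,0,-0.524]],[1,[0,0,0],[0,0,-0.524]],[1,[0,0,0],[0,0,-0.524]],[1,[0,0,0],[0,0,-0.524]],[1,[0,0,0],[0,0,-0.524]]]' | grep -E 'rot|tcp'; done
python3 -m inch '[[1,[-0.02,0,0],[0,0,0]],[1,[-0.03,0,0],[0,0,0]],[1,[-0.04,0,0],[0,0,0]],[1,[-0.045,0,0],[0,0,0]],[1,[-0.05,0,0],[0,0,0]]]'
```

```text
tcp_pos: [0.4602, -0.0526, 0.0334]
eef_rot: [179.9, 0.1, 120.4]
tcp_pos: [0.4598, -0.0524, 0.0327]
eef_rot: [180.0, 0.1, 150.2]
tcp_pos: [0.4595, -0.0524, 0.0322]
eef_rot: [-180.0, 0.1, -179.9]
t: 3.48
tcp_pos: [0.509, -0.052, 0.0312]
eef_rot: [-180.0, -0.0, 180.0]
contact_force: [-2.4, 0.1, 1.6]
finger_gap: -0.0004
grasp_force: 1.2
```

```bash
python3 -m inch '[[1,[-0.006,0,0],[0,0,0]],[1,[-0.012,0,0],[0,0,0]],[1,[-0.018,0,0],[0,0,0]],[1,[-0.024,0,0],[0,0,0]],[1,[-0.028,0,0],[0,0,0]]]'|grep -E 'tcp|cont'
for i in 1 2 3; do python3 -m inch '[[1,[-0.001,0,0],[0,0,0]],[1,[-0.002,0,0],[0,0,0]],[1,[-0.003,0,0],[0,0,0]],[1,[-0.003,0,0],[0,0,0]]]'|grep -E 'tcp|cont'; done
```

```text
tcp_pos: [0.5375, -0.0519, 0.0312]
contact_force: [-2.6, 0.9, 0.9]
tcp_pos: [0.5399, -0.052, 0.0312]
contact_force: [-0.6, 0.6, 0.1]
tcp_pos: [0.5431, -0.052, 0.0313]
contact_force: [-2.4, 0.2, -1.2]
tcp_pos: [0.5462, -0.0521, 0.0313]
contact_force: [-1.7, -0.2, -1.2]
```

```bash

for i in 1 2 3; do python3 -m inch '[[1,[-0.001,0,0],[0,0,0]],[1,[-0.002,0,0],[0,0,0]],[1,[-0.003,0,0],[0,0,0]],[1,[-0.003,0,0],[0,0,0]]]'|grep -E 'tcp|cont'; done
```

```text
tcp_pos: [0.5464, -0.052, 0.0311]
contact_force: [-17.0, -1.9, 12.0]
tcp_pos: [0.5466, -0.0519, 0.0308]
contact_force: [-32.3, -3.7, 24.3]
tcp_pos: [0.5466, -0.0517, 0.0304]
contact_force: [-47.3, -3.8, 34.6]
```

The right drawer is on its stop: x stays at 0.5464 while the force climbs. Next I'll back off, lift, cross to the left bar and lower.

```bash
python3 -m inch '[[1,[0.02,0,0],[0,0,0]],[1,[0.05,0,0],[0,0,0]],[1,[0.085,0,0],[0,0,0]],[1,[0.085,0,-0.03],[0,0,0]],[1,[0.085,0,-0.07],[0,0,0]]]'|grep -E 'tcp|cont'
python3 -m inch '[[1,[0,0.04,0],[0,0,0]],[1,[0,0.08,0],[0,0,0]],[1,[0,0.12,0],[0,0,0]],[1,[0,0.162,0],[0,0,0]],[1,[0,0.162,0],[0,0,0]]]'|grep -E 'tcp|cont'
python3 -m inch '[[1,[0,0,0.03],[0,0,0]],[1,[0,0,0.06],[0,0,0]],[1,[0,0,0.07],[0,0,0]],[1,[0,0,0.07],[0,0,0]]]'
python3 -m inch '[[1,[-0.008,0,0],[0,0,0]],[1,[-0.016,0,0],[0,0,0]],[1,[-0.024,0,0],[0,0,0]],[1,[-0.032,0,0],[0,0,0]],[1,[-0.038,0,0],[0,0,0]]]'|grep -E 'tcp|cont'
```

```text
tcp_pos: [0.465, -0.0511, 0.0994]
contact_force: [2.7, -0.5, -0.2]
tcp_pos: [0.4697, 0.1155, 0.1017]
contact_force: [-1.0, -0.0, 0.9]
t: 7.07
tcp_pos: [0.4686, 0.1098, 0.0294]
eef_rot: [-180.0, -0.2, -179.9]
contact_force: [0.4, -1.1, -0.7]
finger_gap: 0.0003
grasp_force: 0.0
tcp_pos: [0.5092, 0.1099, 0.0318]
contact_force: [-3.2, 0.3, 1.4]
```

```bash
python3 -m inch '[[1,[-0.006,0,0],[0,0,0]],[1,[-0.012,0,0],[0,0,0]],[1,[-0.018,0,0],[0,0,0]],[1,[-0.024,0,0],[0,0,0]],[1,[-0.03,0,0],[0,0,0]]]'|grep -E 'tcp|cont'
for i in 1 2 3; do python3 -m inch '[[1,[-0.001,0,0],[0,0,0]],[1,[-0.002,0,0],[0,0,0]],[1,[-0.003,0,0],[0,0,0]],[1,[-0.003,0,0],[0,0,0]]]'|grep -E 'tcp|cont'; done
```

```text
tcp_pos: [0.5382, 0.11, 0.0313]
contact_force: [-3.0, 1.3, 0.8]
tcp_pos: [0.5407, 0.1099, 0.0313]
contact_force: [-0.2, 0.0, -0.5]
tcp_pos: [0.5438, 0.11, 0.0313]
contact_force: [-1.2, 0.1, -0.8]
tcp_pos: [0.5451, 0.11, 0.0311]
contact_force: [-11.7, -0.3, 6.8]
```

```bash
for i in 1 2; do python3 -m inch '[[1,[-0.001,0,0],[0,0,0]],[1,[-0.002,0,0],[0,0,0]],[1,[-0.003,0,0],[0,0,0]],[1,[-0.003,0,0],[0,0,0]]]'|grep -E 'tcp|cont'; done
python3 -m inch '[[1,[0.02,0,0],[0,0,0]],[1,[0.05,0,0],[0,0,0]],[1,[0.08,0,0],[0,0,0]],[1,[0.08,0,-0.03],[0,0,0]],[1,[0.08,0,-0.07],[0,0,0]]]'|grep -E 'tcp|cont'
python3 -m inch '[[1,[0,0,-0.04],[0,0,0]],[1,[0,0,-0.08],[0,0,0]],[1,[0,0,-0.12],[0,0,0]],[1,[0,0,-0.16],[0,0,0]],[1,[0,0,-0.16],[0,0,0]]]'|grep -E 'tcp|cont|rot'
python3 - <<'E'
from h import *
import cv2
a=cv2.resize(grab_frame("top")[135:305,185:355,::-1],(400,400),interpolation=2)
b=cv2.resize(grab_frame("side")[105:305,180:380,::-1],(400,400),interpolation=2)
cv2.imwrite("pics/c2.png",cv2.hconcat([a,b]))
E
```

```text
tcp_pos: [0.5452, 0.11, 0.0309]
contact_force: [-27.4, -1.2, 20.3]
tcp_pos: [0.5453, 0.11, 0.0306]
contact_force: [-41.3, -1.3, 32.3]
tcp_pos: [0.4684, 0.1097, 0.0997]
contact_force: [3.1, 0.4, 1.3]
tcp_pos: [0.4752, 0.11, 0.2684]
eef_rot: [180.0, 0.6, -179.9]
contact_force: [0.5, 0.5, 0.2]
```

View pics/c2.png

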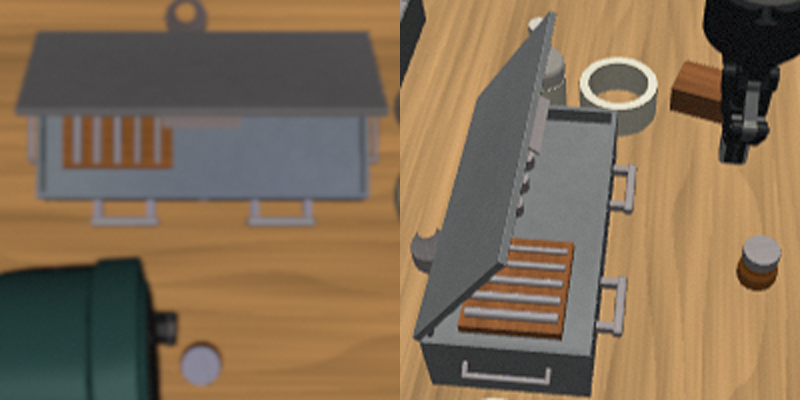

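Both drawers are home: the fronts are flush and the bars stand at x≈0.556. The lid is unchanged at about 0.93 rad and the jar hasn't moved. Next I'll go above the lid's outer face, just behind its edge.

```bash
python3 -m inch '[[1,[-0.03,-0.012,-0.02],[0,0,0]],[1,[-0.07,-0.03,-0.02],[0,0,0]],[1,[-0.11,-0.045,-0.02],[0,0,0]],[1,[-0.15,-0.06,-0.02],[0,0,0]],[1,[-0.18,-0.079,-0.02],[0,0,0]]]'|grep -E 'tcp|cont'
python3 -m inch '[[1,[-0.02,0,0],[0,0,0]],[1,[-0.02,0,0],[0,0,0]],[1,[-0.02,0,0.02],[0,0,0]],[1,[-0.02,0,0.04],[0,0,0]],[1,[-0.02,0,0.05],[0,0,0]]]'
```

```text
tcp_pos: [0.6546, 0.0307, 0.2795]
contact_force: [0.8, -0.1, 0.2]
t: 11.33
tcp_pos: [0.6717, 0.0314, 0.228]
eef_rot: [180.0, -0.2, -179.9]
contact_force: [0.0, -0.3, -1.0]
finger_gap: -0.0
grasp_force: 0.0
```

```bash
python3 -m inch '[[1,[-0.002,0,0.005],[0,0,0]],[1,[-0.002,0,0.01],[0,0,0]],[1,[-0.002,0,0.015],[0,0,0]],[1,[-0.002,0,0.02],[0,0,0]],[1,[-0.002,0,0.02],[0,0,0]]]'|grep -E 'tcp|cont'
for i in 1 2; do python3 -m inch '[[1,[0,0,0.002],[0,0,0]],[1,[0,0,0.004],[0,0,0]],[1,[0,0,0.006],[0,0,0]],[1,[0,0,0.006],[0,0,0]]]'|grep -E 'tcp|cont'; done
```

```text
tcp_pos: [0.6746, 0.0312, 0.2106]
contact_force: [-0.2, -1.1, 0.1]
tcp_pos: [0.6751, 0.0311, 0.2053]
contact_force: [1.5, 0.3, 1.2]
tcp_pos: [0.6748, 0.0311, 0.1989]
contact_force: [2.0, 0.1, 2.6]
```

```bash
for i in 1 2; do python3 -m inch '[[1,[0.0025,0,0.0022],[0,0,0]],[1,[0.005,0,0.0044],[0,0,0]],[1,[0.0075,0,0.0066],[0,0,0]],[1,[0.01,0,0.0088],[0,0,0]],[1,[0.0125,0,0.011],[0,0,0]]]'|grep -E 'tcp|cont'; done
```

```text
tcp_pos: [0.6619, 0.0311, 0.1881]
contact_force: [0.8, -0.1, 3.7]
tcp_pos: [0.6498, 0.0311, 0.1769]
contact_force: [2.6, -0.3, 1.3]
```

```bash
python3 -m inch '[[1,[0.0035,0,0.0035],[0,0,0]],[1,[0.007,0,0.007],[0,0,0]],[1,[0.01,0,0.0105],[0,0,0]],[1,[0.0135,0,0.014],[0,0,0]],[1,[0.0165,0,0.0175],[0,0,0]]]'|grep -E 'tcp|cont'
python3 -m inch '[[1,[0.0025,0,0.0042],[0,0,0]],[1,[0.005,0,0.0085],[0,0,0]],[1,[0.0075,0,0.013],[0,0,0]],[1,[0.01,0,0.0175],[0,0,0]],[1,[0.012,0,0.022],[0,0,0]]]'|grep -E 'tcp|cont'
```

```text
tcp_pos: [0.6329, 0.0311, 0.1594]
contact_force: [3.1, -0.4, 0.5]
tcp_pos: [0.621, 0.031, 0.1373]
contact_force: [0.9, -0.4, 1.6]
```

```bash
python3 -m inch '[[1,[0.002,0,0.004],[0,0,0]],[1,[0.0035,0,0.008],[0,0,0]],[1,[0.005,0,0.012],[0,0,0]],[1,[0.006,0,0.016],[0,0,0]],[1,[0.007,0,0.02],[0,0,0]]]'|grep -E 'tcp|cont'
python3 -m inch '[[1,[0.0008,0,0.003],[0,0,0]],[1,[0.0015,0,0.006],[0,0,0]],[1,[0.002,0,0.009],[0,0,0]],[1,[0.0025,0,0.012],[0,0,0]],[1,[0.003,0,0.015],[0,0,0]]]'|grep -E 'tcp|cont'
python3 -m inch '[[1,[0,0,0.001],[0,0,0]],[1,[0,0,0.002],[0,0,0]],[1,[0,0,0.003],[0,0,0]],[1,[0,0,0.004],[0,0,0]],[1,[0,0,0.005],[0,0,0]]]'|grep -E 'tcp|cont'
```

```text
tcp_pos: [0.614, 0.031, 0.1173]
contact_force: [1.0, 0.3, 2.6]
tcp_pos: [0.611, 0.031, 0.1024]
contact_force: [-0.5, -0.9, 2.7]
tcp_pos: [0.6113, 0.0311, 0.0978]
contact_force: [-1.4, 0.3, 3.0]
```

```bash
for i in 1 2 3; do python3 -m inch '[[1,[0,0,0.001],[0,0,0]],[1,[0,0,0.002],[0,0,0]],[1,[0,0,0.003],[0,0,0]],[1,[0,0,0.003],[0,0,0]]]'|grep -E 'tcp|cont'; done
```

```text
tcp_pos: [0.6113, 0.0311, 0.0946]
contact_force: [-0.2, 0.0, -0.1]
tcp_pos: [0.6113, 0.031, 0.0916]
contact_force: [0.4, -0.5, 0.5]
tcp_pos: [0.6114, 0.031, 0.0899]
contact_force: [-6.9, -0.4, 18.5]
```

```bash
python3 -m inch '[[1,[0,0,0.001],[0,0,0]],[1,[0,0,0.002],[0,0,0]],[1,[0,0,0.002],[0,0,0]]]'|grep -E 'tcp|cont'
python3 -m inch '[[1,[0,0,-0.005],[0,0,0]],[1,[0,0,-0.02],[0,0,0]],[1,[0,0,-0.05],[0,0,0]],[1,[0,0,-0.09],[0,0,0]],[1,[0,0,-0.12],[0,0,0]]]'|grep -E 'tcp|cont'
python3 -m inch '[[1,[0.04,0,-0.01],[0,0,0]],[1,[0.08,0,-0.02],[0,0,0]],[1,[0.12,0,-0.03],[0,0,0]],[1,[0.16,0,-0.03],[0,0,0]],[1,[0.2,0,-0.03],[0,0,0]]]'
python3 - <<'E'
from h import *
import cv2
a=cv2.resize(grab_frame("top")[135:305,185:355,::-1],(400,400),interpolation=2)
b=cv2.resize(grab_frame("side")[105:305,180:380,::-1],(400,400),interpolation=2)
cv2.imwrite("pics/c3.png",cv2.hconcat([a,b]))
E
```

```text
tcp_pos: [0.6115, 0.031, 0.0898]
contact_force: [-16.3, -0.0, 42.7]
tcp_pos: [0.6114, 0.031, 0.2092]
contact_force: [1.5, -0.9, 0.7]
t: 17.42
tcp_pos: [0.4098, 0.0308, 0.2369]
eef_rot: [-180.0, 0.1, -179.9]
contact_force: [-0.2, -0.0, 0.8]
finger_gap: -0.0001
grasp_force: 0.0
```

View pics/c3.png

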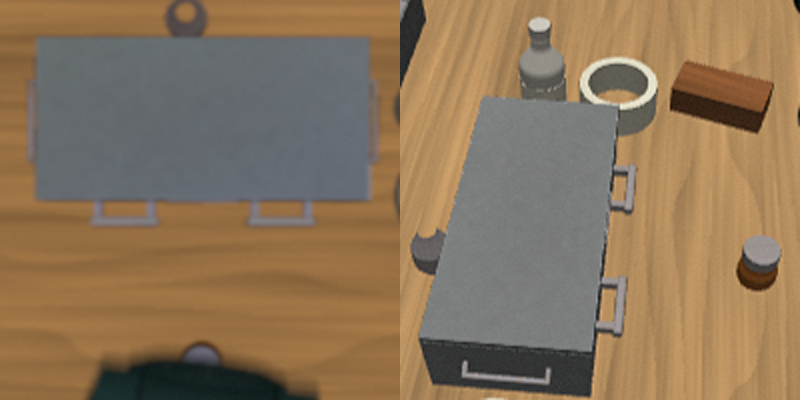

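The lid is flat and shut, both drawers are home, the bystanders haven't moved, and the robot is clear.

```bash
python3 -c "
from station import *
print(finish_job())"
```

```text
the job is handed in; nothing more can be done
None
```

The job is handed in at about 17.5 s: both drawers were pushed onto their stops first, then the lid was eased down until shut, and nothing around the chest looks moved in the last pictures.

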